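Pass a tube adapter into the dust cabinet's pass box

TASK

Send the aluminium tube adapter into the dust cabinet through its pass box. First feel that the inner gate is really shut: press down on its yellow handle until it is firmly home. Only then push the self-closing outer hatch back by its orange lip with the adapter, lower the adapter upright onto the chamber floor without dropping it, let go and let the hatch spring shut, leaving the gate shut and the other things on the bench where they are.

Things in the scene. Friction and masses are not known exactly. Their poses are not given: they have to be found in the camera images.
- passbox: White pass box joined to a dust cabinet on its +y side; fixed, its place and yaw vary. Origin: on the bench under the chamber's centre; x points away from the robot, y to the cabinet, z up. Chamber: 100 mm along x, y from -60 to +67 mm (the gate is its +y wall), walls 6 mm thick, top 96 mm above the bench. Hatch rails, 96 mm high, run out to x = +155 mm.
- chamber (a point): Centre of the chamber floor, 8 mm above the bench, axes as the pass box. In these axes, behind the gate lie a tunnel 112 mm high (y +78 to +202 mm, x -56 to +56) and then the cabinet, 250 mm high (y +200 to +560, x -180 to +180).
- gate (a joint): Inner gate between chamber and tunnel, a steel blade that slides straight up: 0 = fully shut, metres of rise, at most 0.06. It starts anywhere from shut to 30 mm up and stays where it is left (drag). About 3 N pushes it down until it meets a hard stop at 0; then pressing with about 8 N feels solid.
- gate_top (a point): Centre of the top face of the gate's yellow handle bar (70 mm along the pass box x, 22 mm along y, 14 mm high). It stands 70 mm to +y of the chamber centre; when shut its top is 134 mm above the bench. Rises with the gate.
- hatch (a joint): Outer door: a clear flat hatch over the chamber (plate 96 to 100 mm above the bench), sliding along the pass box +x: 0 = shut, metres of travel, at most 0.09. A spring always closes it: 2 N when shut, about 4 N at 80 mm, plus damping of 15 N per m/s.
- hatch_lip (a point): Middle of the upper front edge of the orange lip, 12 mm high (top 112 mm above the bench), 110 mm long along the pass box y. Its upright front face is also the hatch's front edge, 50 mm to -x of the chamber centre when shut. What pushes this face back can be lowered straight down into the chamber; at 78 mm of travel the adapter's foot is over the chamber's middle.
- adapter: Aluminium tube adapter standing on the bench, 80 mm tall, 0.22 to 0.37 kg: round foot 56 mm across and 22 mm high, dark collar 38 mm across up to 34 mm, then a round tube 30 mm across up to 80 mm, to grip. Origin: centre of its underside, z up the tube. In the chamber its top is 8 mm below the hatch plate. Swaps places with the jar and tin.
- jar: Amber jar with a white cap, 60 mm across, 70 mm tall. Origin: centre of its underside. Bystander.
- tin: Green tin with a paper label, 62 mm across, 85 mm tall. Origin: centre of its underside. Bystander.
- driver: Screwdriver lying on the bench, red handle. Bystander.

How it is judged:
On the way, in this order (a step that is already met when the one before it is completed fails the run):
1. the inner gate is pressed home: touched with more than 4 N while it is shut to within 2 mm (value of joint gate below 0.002 m and contact force between anything else and gate above 4 N), for 0.2 s.
2. the outer hatch is pushed back more than 50 mm by the adapter (value of joint hatch above 0.05 m and contact force between adapter and hatch above 0.5 N), for 0.1 s.
At the end, for the whole second after the job is handed in: The adapter stands upright (within 0.1 rad) and still on the chamber floor, its foot within 4 mm of the floor and within 45 mm of the chamber centre; the hatch has closed to within 4 mm and the gate is shut to within 3 mm (horizontal distance between adapter and chamber below 0.045 m and z of adapter in the frame of chamber below 0.004 m and angle between adapter's own z axis and vertical below 0.1 rad and linear speed of adapter below 0.02 m/s and value of joint hatch below 0.004 m and value of joint gate below 0.003 m); the robot touches nothing.
It fails at once if the hatch is opened (10 mm) while the inner gate is not shut (4 mm) (value of joint hatch above 0.01 m and value of joint gate above 0.004 m).
It fails at once if the adapter is dropped into the chamber (faster than 0.6 m/s inside it) (horizontal distance between adapter and chamber below 0.06 m and z of adapter in the frame of chamber below 0.085 m and linear speed of adapter above 0.6 m/s).
It fails at once if the jar, tin or screwdriver is moved by more than 30 mm or the jar or tin tipped over (distance of any of jar, tin, driver from where it was at the start of the episode above 0.03 m or angle between any of jar, tin's own z axis and vertical above 0.5 rad).
It also fails if it takes over 54 s, if anything falls off the work surface, if the arm or the gripper's body presses on something with over 40 N, if the wrist force passes 120 N, or if a joint passes its speed limit or range.

ROBOT

A 6-joint arm with a two-finger parallel gripper is mounted at the origin on the work surface. World frame = base frame: x ahead of the robot, y to its left, z up, the work surface at z = 0. Lengths are in m, angles in rad, forces in N, time in s.
With the tool pointing down it reaches from about 0.225 to 0.875 m from the base axis. Payload 3.4 kg.
Tool frame: the origin (TCP) lies midway between the tips of the shut fingers; the grasp point (between the pads) lies behind it (manip.grip_point_offset is the z of the grasp point in the tool frame, in m); z points along the fingers, x is the direction in which the jaws open and shut, and the axes are right-handed (so a half turn about z gives the same grasp; the last joint's range is limited). The gripper opens to 85 mm and grips with 20 to 120 N. Pads are 22 mm wide; open, the fingers measure 114 mm over their backs; the gripper's body (76 mm by 85 mm) begins 54 mm behind the grasp point. The pads swing forward as they close: fully open they stand 13 mm farther back than shut.
Start: joints at [-1.248, 0.276, 1.505, -0, 1.361, -0.121], TCP at [0.247, -0.519, 0.231] pointing down, gripper open.
Joint ranges: [-2.89, 2.89], [-0.75, 2.08], [0.22, 2.7], [-1.18, 4.32], [0.11, 2.71], [-2.7, 2.7]. Speed limits (rad/s): [2.57, 2.57, 3.14, 3.14, 3.14, 3.14].

INTERFACE

Orientations are given as a unit quaternion [w, x, y, z].
In Python, from rig import manip, eyes, recognise, regions_of, mark_of gives the robot as it stands.
- The arm moves only by the shell command python3 -m inch 'ROWS' [FORCE]. ROWS is JSON, a list of rows, each a list of 5 numbers: the gripper command: -1 is shut, 1 is fully open, values between are in proportion, then the shift along the tool's x, y, z in mm, then the turn about the tool's z in degrees. A call has 1 to 20 rows; each row shifts and turns the pose as measured when the row begins, along the tool's axes as they then stand; what a row does not reach is not made up. A row lasts 1/12 s, in which the tool goes at most 41.7 mm and 7.16 degrees, less where a joint would pass 70% of its speed; a pose out of reach is approached as far as the arm can. A call with a gripper value outside its range is refused whole. The fingers move at their own pace and stop on an object; FORCE is the grip in N (left out, the last holds). Time passes only in rows, so rows that do not move let the fingers close. It gives the time, the measured TCP pose, the force and the opening at its end, in the units of the state.
- manip.get_state(): the state, without advancing time (a new reading comes with each control period).
- eyes.get_image(name): name is "side" or "top"; returns a dict with "frame" (400x640x3 uint8, red, green, blue), "K" (3x3 intrinsics, pixels), "rvec" (rotation vector, rad) and "tvec" (3), from world to camera coordinates, as OpenCV has them. Camera axes: x right, y down, z forward; pixel columns grow to the right and rows downward; lengths in m; the calibration is good to about 2 mm. A picture is of the moment at which its call begins. There is no depth.
- manip.sign_off(): hands the job in, once; it reports no verdict.
Trained networks look in a picture, given as the dict that the camera call returned (one of the last four; its "shot" number tells which), for a name from the list of things; names that differ only in an ending like _2 or _b are one class to them, and where a whole thing is asked for, a point or a joint stands for the part that bears it (a point fixed in the world has none). Each returns a list of dicts, best first, with "confidence" (0 to 1); they miss things now and then, are a little off and sometimes report something else, mostly with a low value. They report only what shows in the picture. A call takes as long as a camera call.
- recognise(picture, target): "bbox" ([left, top, width, height] in pixels, round what is visible of it).
- regions_of(picture, target): "mask" (400x640 bool, what is visible of it) and "bbox" ([left, top, width, height] in pixels, round what is visible of it).
- mark_of(picture, target): "point" ([row, column] in pixels: a listed point, or the origin of a listed thing).
The state is a dict: "clock": time; "qpos": joint angles; "qd": joint speeds; "effort": joint torques, N m; "position": TCP position; "ee_rot": TCP orientation; "contact_force": force on the tool from outside, world axes, zero at the start; "moment": the same for the moment, N m; "width": finger opening in m.
Only numpy, scipy, OpenCV 4.12 (cv2) and the standard library are available. Lean on these libraries where they do the work, as an engineer would, in place of code of your own. Each camera call takes 0.05 s, during which the arm holds its last target.

## Working session

There is one attempt and no reset: what is moved stays moved. The work goes in short steps, Python scripts to look and compute and a shell command to move; the robot and the scene stay as the last step left them, time stands still between calls to the robot, and variables do not carry over. Pictures are saved under pics/ and viewed, and the job is handed in when it is done.

```bash
ls; mkdir -p pics
cat > h.py <<'E'
import numpy as np, cv2
from rig import manip, eyes, recognise, regions_of, mark_of
def cam(p):
    R,_=cv2.Rodrigues(np.array(p["rvec"],float)); return np.array(p["K"],float),R,np.array(p["tvec"],float).ravel()
def proj(p,X):
    K,R,t=cam(p); q=K@(R@np.asarray(X,float)+t); return q[1]/q[2],q[0]/q[2]
def onz(p,rc,z):
    K,R,t=cam(p); d=R.T@np.linalg.inv(K)@np.array([rc[1],rc[0],1.]); c=-R.T@t
    return c+d*(z-c[2])/d[2]
def tri(ps,rcs):
    A=np.zeros((3,3));b=np.zeros(3)
    for p,rc in zip(ps,rcs):
        K,R,t=cam(p); d=R.T@np.linalg.inv(K)@np.array([rc[1],rc[0],1.]);d/=np.linalg.norm(d);c=-R.T@t
        M=np.eye(3)-np.outer(d,d);A+=M;b+=M@c
    return np.linalg.solve(A,b)
def save(p,n): cv2.imwrite("pics/"+n+".png",p["frame"][:,:,::-1])
E
python3 - <<'E'
from h import *
np.set_printoptions(precision=4,suppress=True)
s=manip.get_state(); print(s, manip.grip_point_offset)
T=eyes.get_image("top");S=eyes.get_image("side");save(T,"t0");save(S,"s0")
for n in ["passbox","chamber","gate_top","hatch_lip","adapter","jar","tin","driver"]:
    a=mark_of(T,n);b=mark_of(S,n)
    print(n,[(np.round(x["point"],1),round(x["confidence"],2)) for x in a[:2]],[(np.round(x["point"],1),round(x["confidence"],2)) for x in b[:2]])
    if a and b: print("   ",tri([T,S],[a[0]["point"],b[0]["point"]]))
for p in (T,S):
    K,R,t=cam(p);print(-R.T@t,R[2],K[0])
E
```

```text
pics
{'clock': 0.0, 'qpos': array([-1.248 ,  0.2766,  1.5061,  0.    ,  1.3607, -0.121 ]), 'qd': array([-0.0002, -0.0004,  0.0017,  0.0011,  0.0004, -0.0007]), 'effort': array([ -0.0008, -41.6775, -24.5802,  -0.0005,   0.011 ,  -0.    ]), 'position': array([ 0.2467, -0.5188,  0.2304]), 'ee_rot': array([-0.0006,  0.8454, -0.5341, -0.0007]), 'contact_force': array([-0.0104,  0.494 , -0.3385]), 'moment': array([0.0166, 0.0448, 0.0222]), 'width': 0.08522602224237208} -0.0187
passbox [(array([213.6, 264.9]), 0.78)] [(array([198.7, 311.4]), 0.84)]
    [ 0.5112 -0.0255 -0.0063]
chamber [] []
gate_top [(array([206.5, 228.5]), 0.91)] [(array([116.9, 300.2]), 0.62), (array([335.7, 300. ]), 0.58)]
    [0.4966 0.0317 0.173 ]
hatch_lip [(array([228.7, 264.2]), 0.81)] [(array([156.9, 291. ]), 0.85)]
    [ 0.4651 -0.0371  0.1167]
adapter [(array([234.6, 416. ]), 0.82)] [(array([337.5, 299.2]), 0.82)]
    [ 0.4639 -0.3916 -0.0033]
jar [(array([187.7, 363.9]), 0.86)] [(array([272.6, 359.3]), 0.89)]
    [ 0.5801 -0.2643  0.0001]
tin [(array([260.4, 346.1]), 0.73)] [(array([262. , 262.4]), 0.71)]
    [ 0.4015 -0.223   0.0038]
driver [(array([161.5, 383.5]), 0.91)] [(array([291.4, 401.4]), 0.94)]
    [ 0.6486 -0.3128 -0.0042]
[ 0.3611 -0.1359  1.1315] [ 0.1474 -0.012  -0.989 ] [473.4075   0.     316.3594]
[ 0.4432 -0.8403  0.6402] [ 0.0884  0.784  -0.6145] [457.3924   0.     321.5557]
```

View pics/t0.png

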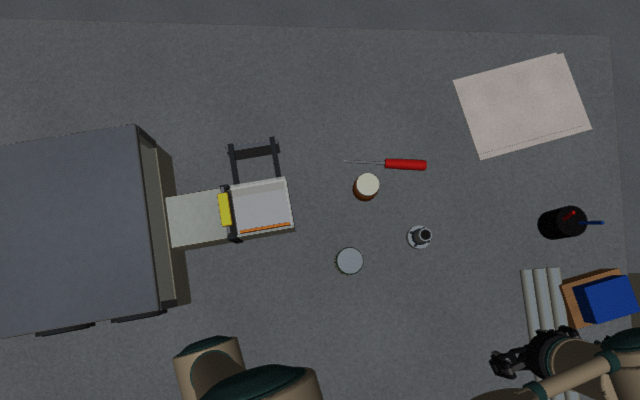

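View pics/s0.png

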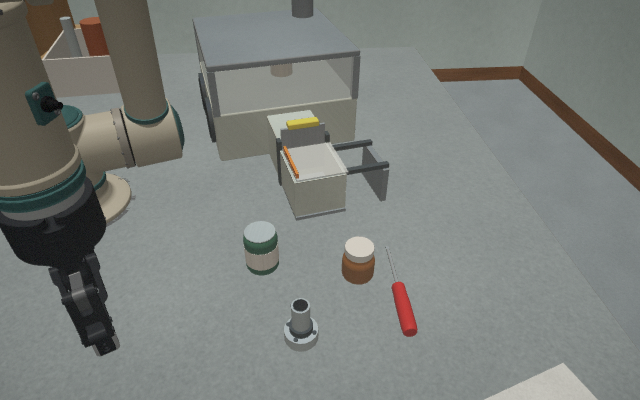

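The top view shows the cabinet on the left, the gate handle at about (col 225, row 209), the orange lip around (265, 228), the adapter at (420, 236), the tin at (349, 260) and the jar at (366, 186). The side view agrees, and the gate looks raised (handle at 302, 122). Next I'll fit the pass box pose.

```bash
cat > fit.py <<'E'
from h import *
from scipy.optimize import least_squares
np.set_printoptions(precision=4,suppress=True)
def Rz(a): return np.array([[np.cos(a),-np.sin(a),0],[np.sin(a),np.cos(a),0],[0,0,1]])
def boxpts(c,d): return np.array([[c[0]+sx*d[0]/2,c[1]+sy*d[1]/2,c[2]+sz*d[2]/2] for sx in(-1,1) for sy in(-1,1) for sz in(-1,1)])
def rect(m):
    u=(m.astype(np.uint8)); n,l,st,_=cv2.connectedComponentsWithStats(u); k=1+np.argmax(st[1:,4]); return l==k
def color(p,lo,hi):
    h=cv2.cvtColor(p["frame"],cv2.COLOR_RGB2HSV); return rect(cv2.inRange(h,lo,hi)>0)
def sil(p,P):
    pts=np.array([proj(p,x)[::-1] for x in P],np.float32)
    # hull moments (area centroid + second moments)
    m=cv2.moments(cv2.convexHull(pts)); return mom(m)
def mom(m):
    return np.array([m['m10']/m['m00'],m['m01']/m['m00'],m['mu20']/m['m00'],m['mu02']/m['m00'],m['mu11']/m['m00']])
if __name__=="__main__":
    T=eyes.get_image("top");S=eyes.get_image("side")
    for nm,lo,hi in(("yellow",(22,120,90),(34,255,255)),("orange",(5,150,120),(17,255,255))):
        for p,q in((T,"T"),(S,"S")):
            m=color(p,lo,hi); ys,xs=np.nonzero(m); print(nm,q,m.sum(),xs.min(),xs.max(),ys.min(),ys.max(),xs.mean(),ys.mean())
    my=[color(p,(22,120,90),(34,255,255)) for p in(T,S)]
    mo=[color(p,(5,150,120),(17,255,255)) for p in(T,S)]
    def cen(m): ys,xs=np.nonzero(m); return np.array([xs.mean(),ys.mean()])
    def ang(m):
        mm=mom(cv2.moments(m.astype(np.uint8),True)); return 0.5*np.arctan2(2*mm[4],mm[2]-mm[3])
    def res(v,full=False):
        x,y,a,g=v[:4]; o=np.array([x,y,0]); r=[]
        for p,mY,mO in zip((T,S),my,mo):
            P=boxpts([0,.070,.127+g],[.07,.022,.014])@Rz(a).T+o
            s=sil(p,P); r+=list(s[:2]-cen(mY)); r.append(20*np.sin(0.5*np.arctan2(2*s[4],s[2]-s[3])-ang(mY)))
            P=boxpts([-.047,0,.106],[.006,.11,.012])@Rz(a).T+o
            s=sil(p,P); r+=list(s[:2]-cen(mO)); r.append(20*np.sin(0.5*np.arctan2(2*s[4],s[2]-s[3])-ang(mO)))
        return np.array(r)
    f=least_squares(res,[.51,-.03,0.05,0.02],loss='soft_l1'); print(f.x,np.degrees(f.x[2])); print(res(f.x).reshape(4,3))
    x,y,a,g=f.x
    for p,n in((T,"t"),(S,"s")):
        im=p["frame"][:,:,::-1].copy()
        for P in (boxpts([0,.070,.127+g],[.07,.022,.014]),boxpts([-.047,0,.106],[.006,.11,.012]),boxpts([0,.0,.048],[.112,.132,.096])):
            for X in P@Rz(a).T+[x,y,0]:
                r,c=proj(p,X); cv2.circle(im,(int(round(c)),int(round(r))),1,(255,0,255),-1)
        cy,cx=(209,262) if n=="t" else (160,320)
        cv2.imwrite(f"pics/fit_{n}.png",cv2.resize(im[cy-60:cy+60,cx-75:cx+75],None,fx=5,fy=5,interpolation=cv2.INTER_CUBIC))
    # adapter: masks
    for n in("adapter",):
        mt=regions_of(T,n)[0];ms=regions_of(S,n)[0];print(mt["bbox"],ms["bbox"])
        bb=[]
        from itertools import product
        th=np.linspace(0,2*np.pi,60,endpoint=False)
        cyl=lambda r,z:np.c_[r*np.cos(th),r*np.sin(th),z+0*th]
        P0=np.vstack([cyl(.028,0),cyl(.028,.022),cyl(.015,.08)])
        def rs(v):
            o=[]
            for p,b in((T,mt["bbox"]),(S,ms["bbox"])):
                pr=np.array([proj(p,X+[v[0],v[1],0]) for X in P0])
                o+=[pr[:,1].min()-b[0],pr[:,1].max()-b[0]-b[2],pr[:,0].min()-b[1],pr[:,0].max()-b[1]-b[3]]
            return o
        fa=least_squares(rs,[.464,-.39],loss='soft_l1');print("adapter",fa.x,np.array(rs(fa.x)))
E
python3 fit.py
```

```text
yellow T 346 217 231 192 226 224.14161849710982 208.99132947976878
yellow S 279 287 318 117 129 302.4193548387097 122.96415770609319
orange T 112 240 289 222 232 264.2767857142857 227.19642857142858
orange S 93 284 298 146 177 290.5376344086022 160.94623655913978
[ 0.5087 -0.0296  0.0509  0.0269] 2.9165578690418466
[[ 1.8953 -3.8609  2.9085]
 [-2.1867  1.8002  2.9236]
 [ 2.9706 -0.4937  1.5734]
 [-2.6158  0.1692  5.1233]]
[404.7, 222.9, 26.0, 25.5] [282.3, 298.3, 35.8, 52.1]
adapter [ 0.4625 -0.3914] [ 0.0192  0.3678  1.2173 -0.0027  0.7433 -0.1053 -1.73    0.5323]
```

```bash
sed -i "s/f=least_squares(res,.*$/f=min((least_squares(res,[.51,-.03,a0,.02],x_scale=[.01,.01,.05,.01]) for a0 in(-.2,-.1,0,.1,.2,.3)),key=lambda q:q.cost); print(f.cost,f.x,np.degrees(f.x[2])); print(res(f.x).reshape(4,3))/" fit.py; python3 fit.py
```

```text
yellow T 345 217 231 192 226 224.15942028985506 209.0086956521739
yellow S 280 287 318 117 129 302.4607142857143 123.0
orange T 113 240 289 222 232 264.49557522123894 227.16814159292036
orange S 93 284 298 146 177 290.6989247311828 161.21505376344086
4.996038491517776 [ 0.5119 -0.0261  0.1635  0.0218] 9.370406371343996
[[ 0.9074 -1.3267  0.5992]
 [-1.5632  0.1644  0.6788]
 [ 0.6619  1.0604  0.3888]
 [-0.7944  0.2054  1.3157]]
[406.7, 224.1, 26.8, 24.1] [281.4, 295.3, 36.8, 57.7]
adapter [ 0.462 -0.395] [-0.4917 -0.8316  0.2766  0.4542  1.397  -0.3141  3.1165 -0.0453]
```

Run:
```python
import cv2,numpy as np
a=cv2.imread("pics/fit_t.png");b=cv2.imread("pics/fit_s.png")
cv2.imwrite("pics/fit.png",cv2.resize(np.vstack([a,b]),None,fx=.5,fy=.5,interpolation=cv2.INTER_AREA))
```

```text
(no output)
```

View pics/fit.png

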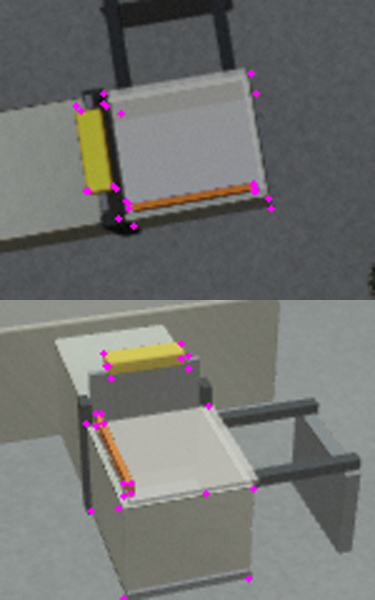

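The fit puts the pass box at (0.512, −0.026), yaw about 9.4°, with the gate about 22 mm up. The projected corners match both pictures to about 1–1.5 px. Next I'll shut the fingers, turn the tool by 16° and move above the gate handle.

```bash
cat > to.py <<'E'
import sys
from h import *
from scipy.spatial.transform import Rotation as Ro
np.set_printoptions(precision=2,suppress=True)
O=np.array([.512,-.026,0]);A=.1635
def loc(p): 
    c,s=np.cos(A),np.sin(A);d=np.asarray(p)-O;return np.array([c*d[0]+s*d[1],-s*d[0]+c*d[1],d[2]])
def wor(l):
    c,s=np.cos(A),np.sin(A);return O+[c*l[0]-s*l[1],s*l[0]+c*l[1],l[2]]
def rep(tgt=None):
    s=manip.get_state();q=s["ee_rot"];R=Ro.from_quat([q[1],q[2],q[3],q[0]]).as_matrix()
    print("t",s["clock"],"pos mm",s["position"]*1e3,"loc",loc(s["position"])*1e3,"F",s["contact_force"],"w",s["width"]*1e3)
    print("tool x az",np.degrees(np.arctan2(R[1,0],R[0,0])),"z",R[:,2])
    if tgt is not None: print("shift mm",R.T@(np.array(tgt)-s["position"])*1e3)
if __name__=="__main__":
    a=[float(v)/1e3 for v in sys.argv[2:5]]
    rep(None if not a else (wor(a) if sys.argv[1]=="l" else a))
E
python3 -m inch '[[-1,0,0,0,5.3],[-1,0,0,0,5.3],[-1,0,0,0,5.4]]'; python3 to.py l 0 70 200
```

```text
clock: 1.55
position: [0.2469, -0.5193, 0.2313]
ee_rot: [0.0, 0.759, -0.651, 0.0]
contact_force: [-0.1, 0.3, -0.3]
width: 0.0516
t 1.55 pos mm [ 246.9  -519.32  231.34] loc [-341.86 -443.59  231.34] F [-0.13  0.26 -0.26] w 51.56697460391378
tool x az -81.18170774124582 z [ 0. -0. -1.]
shift mm [-516.85 -336.92   31.3 ]
```

```bash
python3 -m inch '[[-1,-32,-21,0,0],[-1,-32,-21,0,0],[-1,-32,-21,0,0],[-1,-32,-21,0,0],[-1,-32,-21,0,0],[-1,-32,-21,0,0],[-1,-32,-21,0,0],[-1,-32,-21,0,0],[-1,-32,-21,0,0],[-1,-32,-21,0,0],[-1,-32,-21,0,0],[-1,-32,-21,0,0],[-1,-32,-21,0,0],[-1,-32,-21,0,0]]'; python3 to.py l 0 70 200
```

```text
clock: 2.72
position: [0.4791, -0.0218, 0.2296]
ee_rot: [0.001, 0.753, -0.658, 0.005]
contact_force: [1.3, 0.1, -0.2]
width: 0.0001
t 2.7167 pos mm [479.06 -21.79 229.63] loc [-31.82   9.52 229.63] F [ 1.27  0.06 -0.21] w 0.05716439682402947
tool x az -82.31755854263928 z [ 0.01 -0.01 -1.  ]
shift mm [-61.68 -29.88  29.16]
```

```bash
python3 -m inch '[[-1,-30,-15,0,-1.5],[-1,-22,-12,10,0],[-1,-10,-4,10,0],[-1,0,0,5,0]]'; python3 to.py l 0 70 165
python3 - <<'E'
from h import *
T=eyes.get_image("top");S=eyes.get_image("side")
save(T,"t1")
cv2.imwrite("pics/s1.png",cv2.resize(S["frame"][60:240,180:420,::-1],None,fx=3,fy=3))
E
```

```text
clock: 3.05
position: [0.5059, 0.0551, 0.2055]
ee_rot: [-0.003, 0.765, -0.644, 0.008]
contact_force: [-0.1, 0.4, -0.3]
width: -0.0002
t 3.05 pos mm [505.91  55.06 205.48] loc [  7.18  80.98 205.48] F [-0.06  0.4  -0.28] w -0.19446151252241226
tool x az -80.22902875304483 z [ 0.01 -0.01 -1.  ]
shift mm [10.59  7.81 40.47]
```

View pics/s1.png

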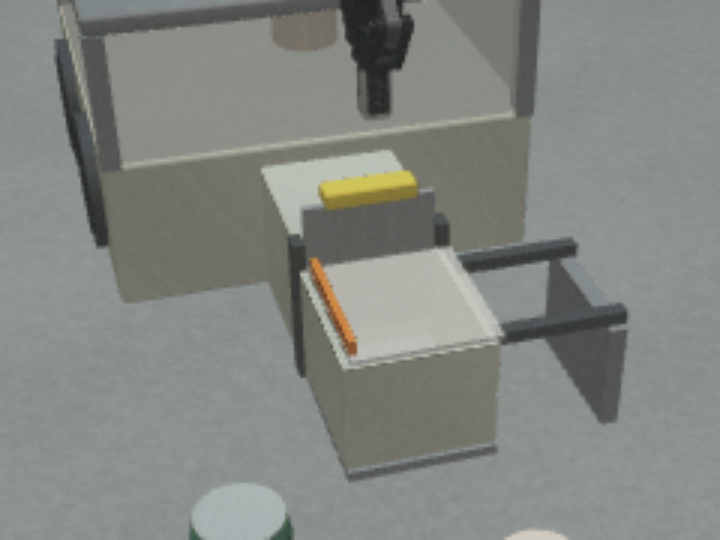

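View pics/t1.png

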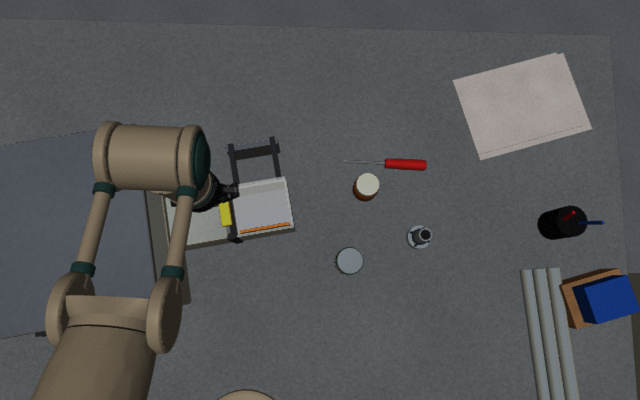

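The fingers are shut above the handle. Their tip is at about (305, 98) in the side view, and the handle still stands about 22 mm up. I'll centre over it and come down.

```bash
python3 -m inch '[[-1,9,7,10,0],[-1,0,0,10,0],[-1,0,0,5,0],[-1,0,0,0,0],[-1,0,0,0,0]]'; python3 to.py l 0 70 156
python3 - <<'E'
from h import *
S=eyes.get_image("side")
im=S["frame"].copy(); r,c=proj(S,manip.get_state()["position"]); print(r,c)
cv2.circle(im,(int(round(c)),int(round(r))),1,(255,0,0),-1)
cv2.imwrite("pics/s2.png",cv2.resize(im[80:180,240:370,::-1],None,fx=6,fy=6))
E
```

```text
clock: 3.57
position: [0.5001, 0.0377, 0.1809]
ee_rot: [-0.001, 0.762, -0.647, 0.009]
contact_force: [-0.7, -0.5, 0.8]
width: -0.0001
t 3.5667 pos mm [500.12  37.72 180.88] loc [ -1.35  64.8  180.88] F [-0.66 -0.5   0.79] w -0.06467579402691002
tool x az -80.67698757369293 z [ 0.02 -0.01 -1.  ]
shift mm [-5.49 -1.01 24.83]
111.88733592747712 302.9565366049517
```

View pics/s2.png

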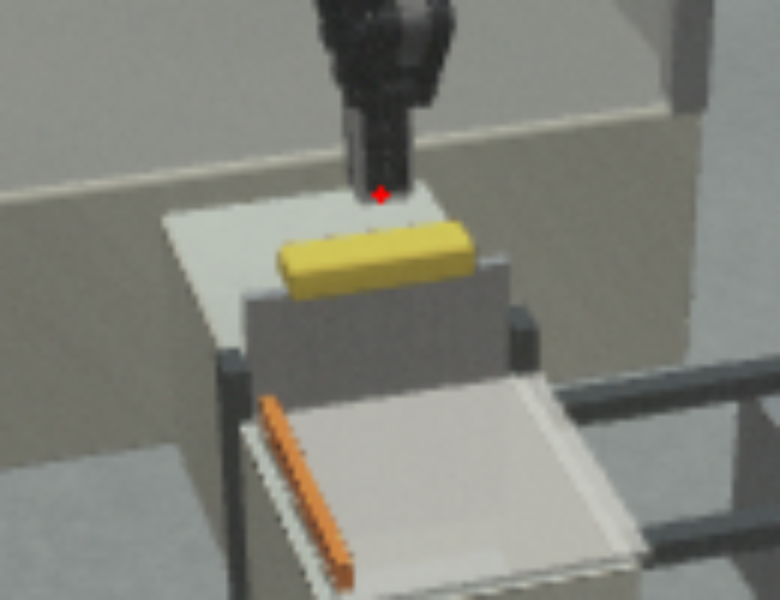

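The calibrated TCP lands on the finger tip at (303, 112), centred over the handle along x. I'll shift 5 mm to +y and press down gently.

```bash
python3 -m inch '[[-1,-5,-1,8,0],[-1,0,0,8,0],[-1,0,0,5,0],[-1,0,0,5,0],[-1,0,0,5,0]]'; python3 to.py l 0 70 134;python3 -m inch '[[-1,0,0,4,0],[-1,0,0,4,0],[-1,0,0,4,0]]'; python3 to.py l 0 70 134
```

```text
clock: 4.03
position: [0.5028, 0.0428, 0.1496]
ee_rot: [-0.003, 0.762, -0.647, 0.011]
contact_force: [-0.8, -0.1, 3.0]
width: -0.0002
t 4.0333 pos mm [502.8   42.85 149.61] loc [  2.12  69.43 149.61] F [-0.81 -0.11  2.99] w -0.19844772976416708
tool x az -80.69289138165972 z [ 0.02 -0.01 -1.  ]
shift mm [-0.77  2.42 15.56]
clock: 4.28
position: [0.5028, 0.0428, 0.1364]
ee_rot: [-0.003, 0.762, -0.647, 0.011]
contact_force: [-1.7, 0.6, 2.4]
width: -0.0001
t 4.2833 pos mm [502.81  42.84 136.38] loc [  2.13  69.42 136.38] F [-1.67  0.56  2.36] w -0.14134357560001592
tool x az -80.65972830828554 z [ 0.02 -0.01 -1.  ]
shift mm [-0.61  2.18  2.34]
```

Contact force is about 3 N and the gate is moving down with the tool, so I'll continue to the hard stop.

```bash
for i in 1 2; do python3 -m inch '[[-1,0,0,1.5,0],[-1,0,0,1.5,0]]'|grep -E "pos|force"; done
```

```text
position: [0.5029, 0.0428, 0.1339]
contact_force: [-6.2, 1.0, 23.8]
position: [0.5028, 0.0428, 0.134]
contact_force: [-4.6, -0.8, 12.4]
```

The tool stopped hard at z = 134 mm with 12–24 N. I'll hold there for another 0.4 s.

```bash
for i in 1 2; do python3 -m inch '[[-1,0,0,1,0],[-1,0,0,1,0],[-1,0,0,1,0]]'|grep -E "pos|force"; done; python3 to.py w 462.5 -393 190
```

```text
position: [0.5028, 0.0429, 0.1341]
contact_force: [-2.5, -0.1, 9.3]
position: [0.5029, 0.0429, 0.134]
contact_force: [-2.4, 0.4, 9.1]
t 5.1167 pos mm [502.85  42.85 134.05] loc [  2.18  69.42 134.05] F [-2.39  0.38  9.1 ] w -0.3619816154797261
tool x az -80.65630353898186 z [ 0.02 -0.01 -1.  ]
shift mm [424.27 109.43 -52.39]
```

```bash
python3 -m inch '[[-1,0,0,-25,0],[-1,0,0,-35,0],[-1,0,0,-20,0],[1,36,9,0,0],[1,36,9,0,0],[1,36,9,0,0],[1,36,9,0,0],[1,36,9,0,0],[1,36,9,0,0],[1,36,9,0,0],[1,36,9,0,0],[1,36,9,0,0],[1,30,8,0,0],[1,0,0,0,0],[1,0,0,0,0]]'; python3 to.py w 462.5 -393 190
python3 - <<'E'
from h import *
S=eyes.get_image("side");save(S,"s3")
T=eyes.get_image("top");save(T,"t3")
E
```

```text
clock: 6.37
position: [0.4725, -0.3358, 0.2163]
ee_rot: [-0.006, 0.764, -0.645, 0.015]
contact_force: [-0.4, -0.2, -0.4]
width: 0.0856
t 6.3667 pos mm [ 472.53 -335.79  216.31] loc [ -89.37 -299.24  216.31] F [-0.43 -0.16 -0.44] w 85.64699813290133
tool x az -80.32532648888868 z [ 0.03 -0.01 -1.  ]
shift mm [54.31 20.28 26.54]
```

View pics/s3.png

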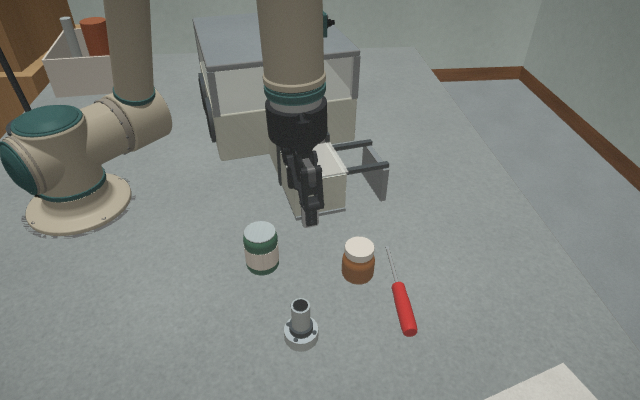

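View pics/t3.png

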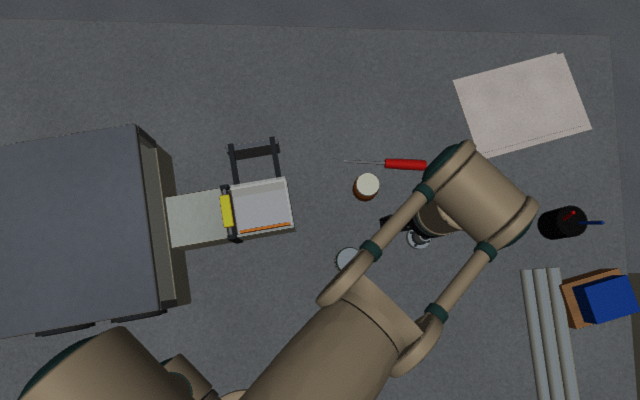

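The bystanders are in place and the adapter is at (301, 325) in the side view. Now that the gate is known to be shut, I'll refit the pass box from the top view alone.

Run:
```python
from fit import *
T=eyes.get_image("top")
my=color(T,(22,120,90),(34,255,255));mo=color(T,(5,150,120),(17,255,255))
def st(m): return mom(cv2.moments(m.astype(np.uint8),True))
an=lambda s:0.5*np.arctan2(2*s[4],s[2]-s[3])
sY,sO=st(my),st(mo)
def res(v):
    x,y,a=v;o=np.array([x,y,0]);r=[]
    for P,s0 in((boxpts([0,.070,.127],[.07,.022,.014]),sY),(boxpts([-.047,0,.106],[.006,.11,.012]),sO)):
        s=sil(T,P@Rz(a).T+o); r+=list(s[:2]-s0[:2])+[20*np.sin(an(s)-an(s0))]
    return r
f=least_squares(res,[.512,-.026,.16],x_scale=[.01,.01,.05]);print(f.x,np.degrees(f.x[2]),np.array(res(f.x)))
```

```text
[ 0.5104 -0.0273  0.16  ] 9.16732256671417 [ 1.2171 -0.8311  0.683  -0.9796  0.8147  0.7622]
```

```bash
python3 -m inch '[[1,25,10,0,0],[1,20,7,5,0],[1,8,2,8,0],[1,0,0,0,0],[1,0,0,0,0]]'; python3 to.py w 462.5 -393 45
```

```text
clock: 6.93
position: [0.4659, -0.3815, 0.204]
ee_rot: [-0.008, 0.768, -0.64, 0.014]
contact_force: [0.1, -1.1, -0.5]
width: 0.0853
t 6.9333 pos mm [ 465.86 -381.53  203.97] loc [-103.4  -343.28  203.97] F [ 0.08 -1.06 -0.5 ] w 85.27120091967379
tool x az -79.58858767301658 z [ 0.03 -0.01 -1.  ]
shift mm [  8.91  10.31 158.84]
```

```bash
python3 -m inch '[[1,8,8,5,0],[1,1,2,20,0],[1,0,0,25,0],[1,0,0,25,0],[1,0,0,15,0],[1,0,0,5,0],[1,0,0,0,0]]'; python3 to.py w 462.5 -393 45
python3 - <<'E'
from h import *
S=eyes.get_image("side");
im=S["frame"].copy(); r,c=proj(S,manip.get_state()["position"]); print(r,c)
for z in (0,.08):
  r,c=proj(S,[.4625,-.393,z]);cv2.circle(im,(int(round(c)),int(round(r))),1,(255,0,0),-1)
cv2.imwrite("pics/s4.png",cv2.resize(im[230:370,220:400,::-1],None,fx=4,fy=4))
E
```

```text
clock: 7.52
position: [0.4614, -0.388, 0.1072]
ee_rot: [-0.009, 0.771, -0.637, 0.016]
contact_force: [-0.0, 0.6, 0.5]
width: 0.0851
t 7.5167 pos mm [ 461.41 -387.98  107.21] loc [-108.84 -348.92  107.21] F [-0.02  0.64  0.51] w 85.06912890889062
tool x az -79.11914887442416 z [ 0.04 -0.01 -1.  ]
shift mm [ 4.32  1.95 62.24]
290.6788783784868 298.67866487777394
```

View pics/s4.png

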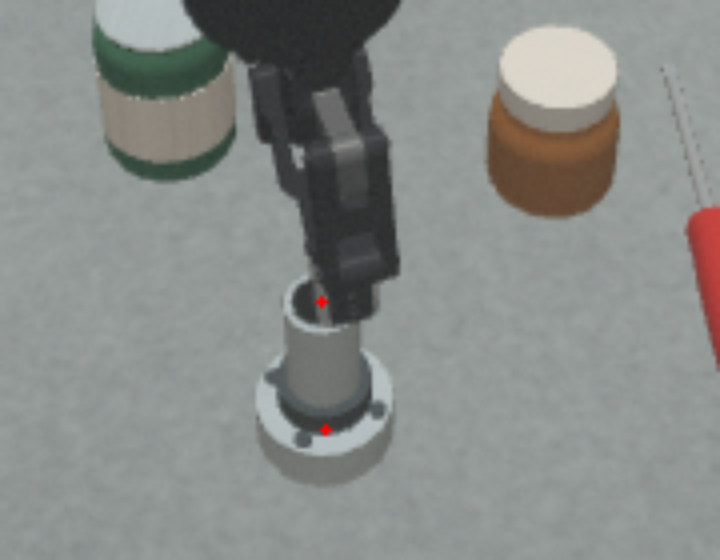

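The marks sit on the adapter's axis to within a few mm, and the open fingers straddle its tube at (301–309, 290). The tilt grows slowly row by row, so I'll use few rows. Now down onto the tube, then grip.

```bash
python3 -m inch '[[1,4,1,25,0],[1,2,1,25,0],[1,0,0,10,0],[1,0,0,0,0]]'; python3 to.py w 462.5 -394 45
```

```text
clock: 7.9
position: [0.4666, -0.398, 0.0528]
ee_rot: [-0.008, 0.771, -0.636, 0.022]
contact_force: [0.0, -0.1, -0.9]
width: 0.0857
t 7.9 pos mm [ 466.64 -397.99   52.76] loc [-105.31 -359.64   52.76] F [ 0.04 -0.13 -0.89] w 85.65804713196538
tool x az -79.03323147812495 z [ 0.04 -0.02 -1.  ]
shift mm [-4.89  3.61  7.5 ]
```

```bash
python3 -m inch '[[1,-3,4,8,0],[1,0,0,0,0]]'; python3 to.py w 462.5 -394 45; python3 -m inch '[[-1,0,0,0,0],[-1,0,0,0,0],[-1,0,0,0,0],[-1,0,0,0,0],[-1,0,0,0,0],[-1,0,0,0,0]]' 110;  python3 to.py w 462.5 -394 45
```

```text
clock: 8.07
position: [0.4631, -0.3964, 0.046]
ee_rot: [-0.008, 0.772, -0.636, 0.024]
contact_force: [-0.1, -0.1, -0.4]
width: 0.0854
t 8.0667 pos mm [ 463.13 -396.41   46.04] loc [-108.51 -357.51   46.04] F [-0.06 -0.14 -0.41] w 85.4195597815128
tool x az -79.00804948797298 z [ 0.05 -0.02 -1.  ]
shift mm [-2.51  0.2   0.96]
clock: 8.57
position: [0.4643, -0.397, 0.0503]
ee_rot: [-0.008, 0.772, -0.636, 0.026]
contact_force: [-0.2, -0.6, -2.4]
width: 0.0273
t 8.5667 pos mm [ 464.33 -397.02   50.28] loc [-107.43 -358.32   50.28] F [-0.17 -0.59 -2.39] w 27.279797853847686
tool x az -79.00762035024147 z [ 0.05 -0.02 -1.  ]
shift mm [-3.48  1.45  5.12]
```

```bash
python3 -m inch '[[-1,0,0,-25,0],[-1,0,0,-25,0],[-1,0,0,0,0]]';  python3 to.py l -120 0 200
python3 - <<'E'
from h import *
S=eyes.get_image("side");im=S["frame"]
r,c=proj(S,manip.get_state()["position"]); print(r,c)
cv2.imwrite("pics/s5.png",cv2.resize(im[210:370,220:400,::-1],None,fx=4,fy=3.7))
E
```

```text
clock: 8.82
position: [0.46, -0.3945, 0.0981]
ee_rot: [-0.008, 0.772, -0.636, 0.023]
contact_force: [1.2, 0.3, -2.5]
width: 0.0274
t 8.8167 pos mm [ 460.05 -394.49   98.13] loc [-111.24 -355.11   98.13] F [ 1.17  0.26 -2.53] w 27.367670656753003
tool x az -78.97707392537602 z [ 0.04 -0.02 -1.  ]
shift mm [-352.53   -6.02 -110.66]
298.85611701171695 297.5914497321787
```

View pics/s5.png

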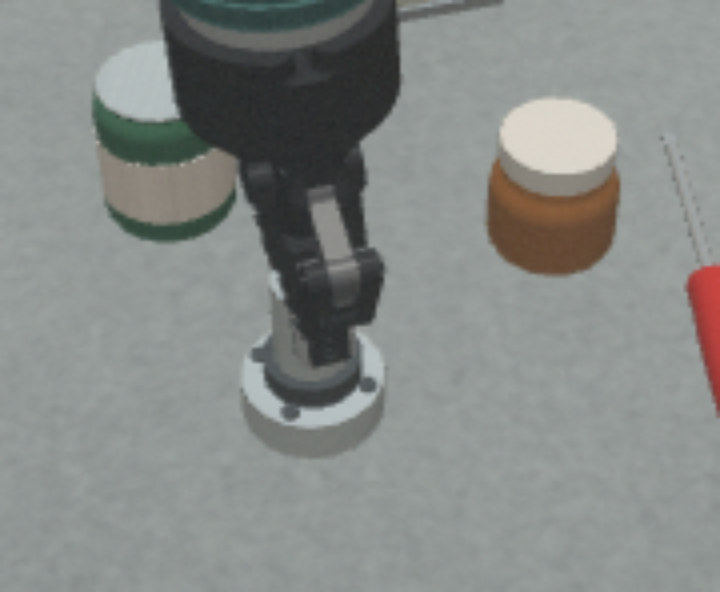

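The adapter is lifted: foot at about (298, 315), upright, and the force shows its weight of about 2.2 N. I'll raise it clear of the tin and carry it in front of the hatch.

```bash
sed -i 's/O=np.array.*/O=np.array([.511,-.0267,0]);A=.161/' to.py; python3 -m inch '[[-1,0,0,-38,1.8],[-1,0,0,-38,0],[-1,-15,0,-30,0],[-1,-35,0,0,0],[-1,-35,0,0,0],[-1,-35,0,0,0],[-1,-35,0,0,0],[-1,-35,0,0,0],[-1,-35,0,0,0],[-1,-35,0,0,0],[-1,-35,0,0,0],[-1,0,0,0,0]]';  python3 to.py l -110 0 152
```

```text
clock: 9.87
position: [0.3985, -0.0885, 0.1788]
ee_rot: [-0.007, 0.758, -0.652, 0.007]
contact_force: [-0.8, 1.4, -2.8]
width: 0.0277
t 9.8667 pos mm [398.52 -88.53 178.78] loc [-120.93  -43.    178.78] F [-0.82  1.4  -2.81] w 27.69236496814847
tool x az -81.33628584191678 z [ 0.02  0.   -1.  ]
shift mm [-43.13  -9.98  26.94]
```

```bash
python3 -m inch '[[-1,-25,0,0,0],[-1,-14,-2,0,0],[-1,0,0,0,0],[-1,0,0,0,0]]';  python3 to.py l -110 0 152
python3 - <<'E'
from h import *
S=eyes.get_image("side");im=S["frame"]
r,c=proj(S,manip.get_state()["position"]); print(r,c)
m=regions_of(S,"adapter"); print([(x["bbox"],x["confidence"]) for x in m[:2]])
cv2.imwrite("pics/s6.png",cv2.resize(im[70:230,200:400,::-1],None,fx=4,fy=3.7))
T=eyes.get_image("top");save(T,"t6")
E
```

```text
clock: 10.2
position: [0.3904, -0.0455, 0.1729]
ee_rot: [-0.005, 0.76, -0.65, 0.003]
contact_force: [-0.6, -0.6, -4.3]
width: 0.027
t 10.2 pos mm [390.41 -45.54 172.87] loc [-122.06    0.74  172.87] F [-0.56 -0.56 -4.34] w 27.025809832116956
tool x az -81.01335460408677 z [ 0.01  0.   -1.  ]
shift mm [  0.73 -11.81  21.01]
137.56903108050562 250.77156081836162
[([238.0, 126.4, 28.3, 38.9], 0.65)]
```

View pics/s6.png

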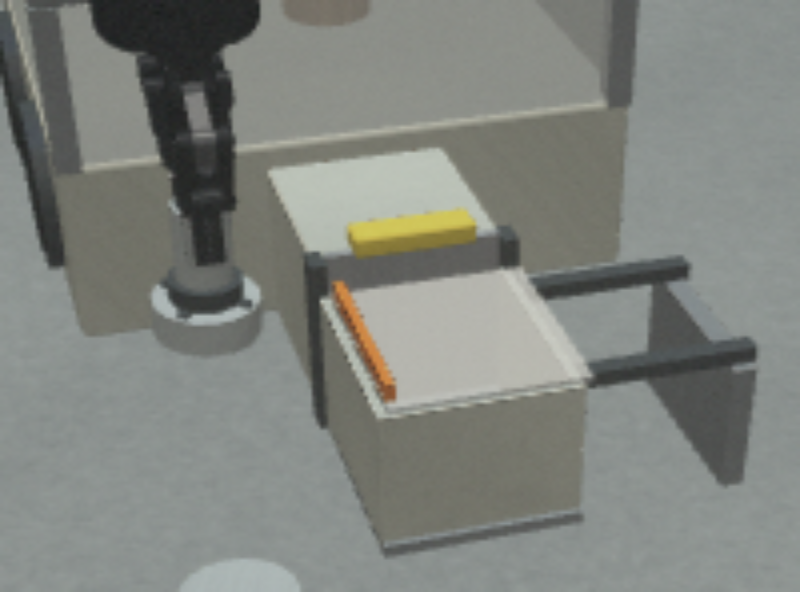

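View pics/t6.png

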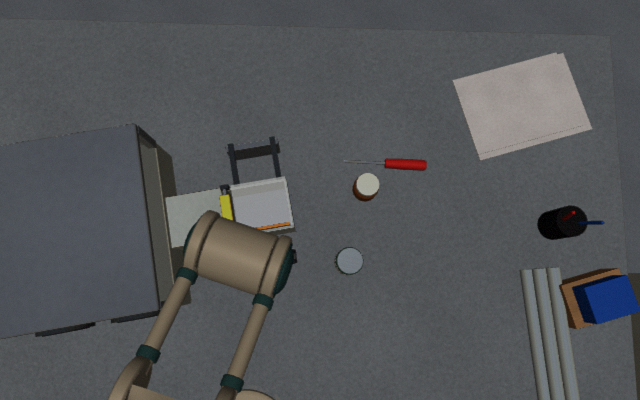

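Run:
```python
from h import *
from scipy.optimize import least_squares
S=eyes.get_image("side")
th=np.linspace(0,2*np.pi,120);cyl=lambda r,z:np.c_[r*np.cos(th),r*np.sin(th),z+0*th]
P=np.vstack([cyl(.028,0),cyl(.028,.022)])
p=manip.get_state()["position"];print(p)
for dy in(-.004,0,.004):
    def rs(v):
        pr=np.array([proj(S,X+[v[0],p[1]+dy,v[1]]) for X in P])
        return [pr[:,1].min()-237.75,pr[:,1].max()-265.5,pr[:,0].max()-165.4]
    f=least_squares(rs,[p[0],.12]);print(dy,f.x*1e3,rs(f.x))
```

```text
[ 0.39158852 -0.04686725  0.1738147 ]
-0.004 [389.73320922 128.88277289] [np.float64(-0.5884171249803956), np.float64(0.6054593303363163), np.float64(0.027065529892496443)]
0 [389.44496186 126.20497824] [np.float64(-0.5152091124251399), np.float64(0.5300532541564849), np.float64(0.02357660941629547)]
0.004 [389.15674501 123.52710229] [np.float64(-0.44273740030413933), np.float64(0.45542737752197127), np.float64(0.020156822300378963)]
```

Foot bottom is about 47.5 mm below the TCP and the adapter's axis is within 2 mm of the TCP. I'll lower until the foot is at about z = 105 mm, then push in small batches.

```bash
python3 -m inch '[[-1,0,0,16,0],[-1,0,0,2,0],[-1,0,0,0,0]]';  python3 to.py l -85 0 153; python3 -m inch '[[-1,0,-12,0,0],[-1,0,-12,0,0]]';python3 to.py l -75 0 153
```

```text
clock: 10.65
position: [0.3936, -0.0496, 0.156]
ee_rot: [-0.006, 0.758, -0.652, 0.006]
contact_force: [0.6, 0.2, -2.6]
width: 0.0275
t 10.65 pos mm [393.65 -49.58 155.96] loc [-119.5    -3.77  155.96] F [ 0.59  0.2  -2.56] w 27.453480102295618
tool x az -81.36614461968256 z [ 0.02  0.   -1.  ]
shift mm [ -4.13 -34.41   3.51]
clock: 10.82
position: [0.4167, -0.0467, 0.1566]
ee_rot: [-0.005, 0.757, -0.653, 0.005]
contact_force: [0.3, -0.1, -3.0]
width: 0.0274
t 10.8167 pos mm [416.65 -46.72 156.57] loc [-96.33  -4.63 156.57] F [ 0.26 -0.06 -3.04] w 27.38095134080169
tool x az -81.5410249010744 z [ 0.01  0.   -1.  ]
shift mm [ -4.92 -21.22   3.87]
```

```bash
python3 -m inch '[[-1,-2,-10,2,0],[-1,-2,-10,2,0]]';python3 to.py l -20 0 152
```

```text
clock: 10.98
position: [0.4403, -0.0403, 0.1541]
ee_rot: [-0.006, 0.757, -0.653, 0.007]
contact_force: [-3.6, -1.7, 0.3]
width: 0.0273
t 10.9833 pos mm [440.35 -40.33 154.11] loc [-71.92  -2.12 154.11] F [-3.59 -1.66  0.25] w 27.319318820267853
tool x az -81.60921992761241 z [ 0.02  0.   -1.  ]
shift mm [ -2.88 -51.84   3.03]
```

Contact with the lip shows as −3.6 N along x. I'll continue pushing.

```bash
python3 -m inch '[[-1,-1,-12,0,0],[-1,-1,-12,0,0]]';python3 to.py l -5 0 152;python3 - <<'E'
from h import *
S=eyes.get_image("side");im=S["frame"]
cv2.imwrite("pics/s7.png",cv2.resize(im[70:230,200:400,::-1],None,fx=4,fy=3.7))
E
```

```text
clock: 11.15
position: [0.4634, -0.0351, 0.1537]
ee_rot: [-0.002, 0.758, -0.653, 0.005]
contact_force: [-4.3, -3.8, -0.5]
width: 0.0274
t 11.15 pos mm [463.35 -35.05 153.73] loc [-48.37  -0.61 153.73] F [-4.26 -3.77 -0.53] w 27.38188505687095
tool x az -81.48134941855983 z [ 0.01 -0.   -1.  ]
shift mm [ -1.15 -43.34   2.15]
```

View pics/s7.png

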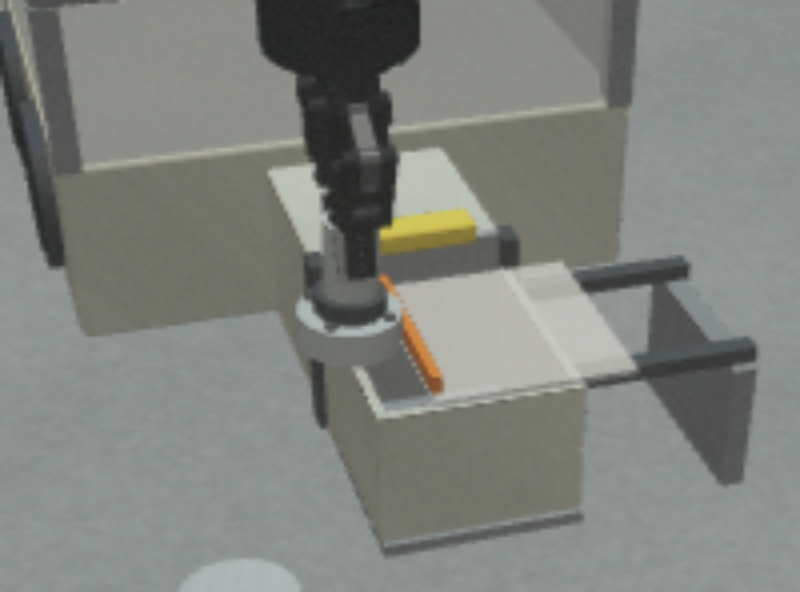

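The adapter's foot is pushing the lip (at about 302, 155) and the hatch is sliding back with the gate shut. I'll keep pushing.

```bash
python3 -m inch '[[-1,-1,-13,0,0],[-1,0,-13,0,0],[-1,0,-12,0,0]]';python3 to.py l 1 0 152
```

```text
clock: 11.45
position: [0.4999, -0.027, 0.1528]
ee_rot: [0.001, 0.759, -0.652, 0.0]
contact_force: [-6.0, -2.0, 1.0]
width: 0.0272
t 11.45 pos mm [499.89 -26.98 152.76] loc [-11.01   1.51 152.76] F [-6.   -1.98  1.02] w 27.23829319939033
tool x az -81.32135456568783 z [-0. -0. -1.]
shift mm [  1.39 -12.02   0.75]
```

```bash
python3 -m inch '[[-1,1,-9,0,0],[-1,0,-3,0,0],[-1,0,0,0,0]]';python3 to.py l 1 0 120;python3 - <<'E'
from h import *
S=eyes.get_image("side");im=S["frame"]
cv2.imwrite("pics/s8.png",cv2.resize(im[70:230,200:400,::-1],None,fx=4,fy=3.7))
E
```

```text
clock: 11.7
position: [0.5131, -0.0246, 0.1519]
ee_rot: [0.003, 0.759, -0.651, -0.002]
contact_force: [-3.6, -1.8, -1.7]
width: 0.0275
t 11.7 pos mm [513.05 -24.62 151.87] loc [  2.36   1.72 151.87] F [-3.61 -1.76 -1.65] w 27.453952476645657
tool x az -81.19981681152127 z [-0.01 -0.   -1.  ]
shift mm [ 1.72  1.12 31.87]
```

View pics/s8.png

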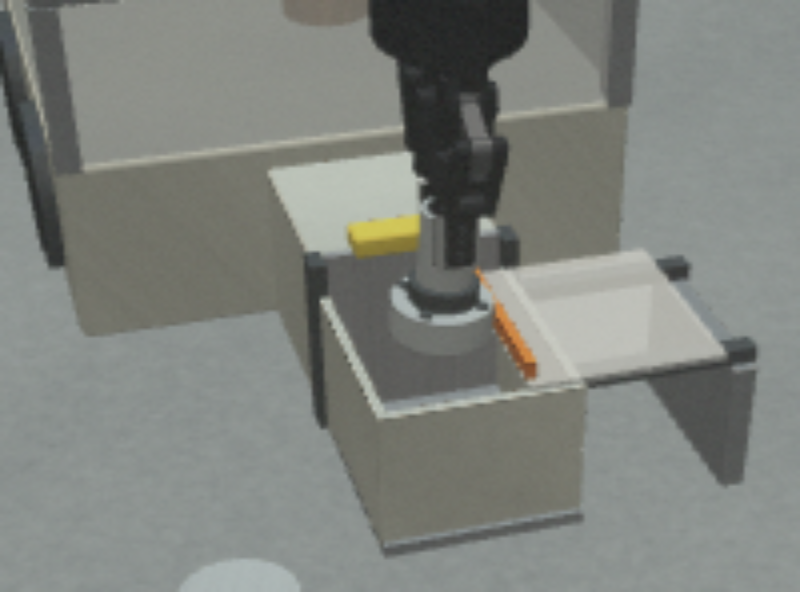

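The foot is over the middle of the chamber and the hatch is about 78 mm back, with the lip at about (328, 163). Now I'll lower slowly.

```bash
python3 -m inch '[[-1,1,1,12,0],[-1,0,0,14,0],[-1,0,0,14,0]]';python3 to.py l 1 0 60
```

```text
clock: 12.0
position: [0.5139, -0.0257, 0.1141]
ee_rot: [0.0, 0.759, -0.651, 0.001]
contact_force: [-2.9, -1.0, -1.9]
width: 0.0272
t 12.0 pos mm [513.94 -25.74 114.09] loc [  3.06   0.48 114.09] F [-2.94 -0.96 -1.94] w 27.199090850750263
tool x az -81.21879476880642 z [ 0. -0. -1.]
shift mm [ 0.4   2.11 54.09]
```

```bash
python3 -m inch '[[-1,0,1,14,0],[-1,0,0,14,0],[-1,0,0,10,0]]';python3 to.py l 1 0 56;python3 -m inch '[[-1,0,0,7,0],[-1,0,0,4,0]]';python3 to.py l 1 0 56
```

```text
clock: 12.25
position: [0.5125, -0.0255, 0.0748]
ee_rot: [-0.001, 0.759, -0.651, 0.002]
contact_force: [-2.7, -0.8, -1.9]
width: 0.0271
t 12.25 pos mm [512.48 -25.55  74.84] loc [ 1.65  0.9  74.84] F [-2.66 -0.83 -1.87] w 27.136825673025655
tool x az -81.30082946948575 z [ 0. -0. -1.]
shift mm [ 0.88  0.71 18.84]
clock: 12.42
position: [0.5115, -0.0252, 0.0625]
ee_rot: [-0.001, 0.758, -0.652, 0.001]
contact_force: [-1.7, -1.9, -2.2]
width: 0.0279
t 12.4167 pos mm [511.51 -25.19  62.47] loc [ 0.75  1.4  62.47] F [-1.65 -1.9  -2.24] w 27.89253766940324
tool x az -81.34153438704192 z [ 0.  0. -1.]
shift mm [ 1.4  -0.25  6.47]
```

```bash
for i in 1 2 3 ; do :; done; python3 -m inch '[[-1,0,0,3,0],[-1,0,0,2,0]]'|grep -E "posi|force";python3 -m inch '[[-1,0,0,2,0],[-1,0,0,0,0]]'|grep -E "posi|force"; python3 to.py l 1 0 56
```

```text
position: [0.511, -0.0252, 0.059]
contact_force: [-11.4, 0.7, 30.7]
position: [0.5111, -0.0252, 0.0601]
contact_force: [-3.7, -0.1, -5.1]
t 12.75 pos mm [511.11 -25.19  60.05] loc [ 0.35  1.48 60.05] F [-3.71 -0.06 -5.11] w 27.137917513665684
tool x az -81.25549858418705 z [ 0. -0. -1.]
shift mm [ 1.47 -0.65  4.06]
```

Run:
```python
from h import *
S=eyes.get_image("side");im=S["frame"]
cv2.imwrite("pics/s9.png",cv2.resize(im[70:230,200:400,::-1],None,fx=4,fy=3.7))
```

```text
(no output)
```

View pics/s9.png

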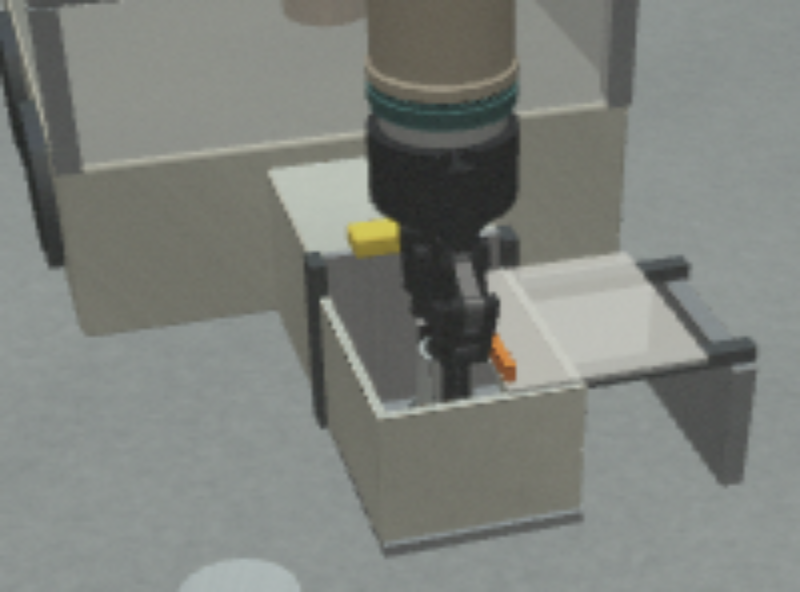

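The floor was met at TCP z ≈ 59 mm (30 N spike), which matches the expected 58 mm. The adapter is down inside the chamber at about (308, 170). I'll settle it 1.5 mm and open partly.

```bash
python3 -m inch '[[-1,0,0,1.5,0],[-1,0,0,0,0]]'|grep -E "posi|force"; python3 -m inch '[[-0.2,0,0,0,0],[0,0,0,0,0],[0.1,0,0,0,0],[0.1,0,0,0,0],[0.1,0,0,0,0]]';python3 to.py l 1 0 56
python3 - <<'E'
from h import *
S=eyes.get_image("side");im=S["frame"]
cv2.imwrite("pics/s10.png",cv2.resize(im[70:230,200:400,::-1],None,fx=4,fy=3.7))
E
```

```text
position: [0.5115, -0.0251, 0.0593]
contact_force: [-3.9, -0.9, -3.8]
clock: 13.38
position: [0.5134, -0.0275, 0.0599]
ee_rot: [-0.001, 0.76, -0.65, 0.005]
contact_force: [-4.0, -1.6, -0.8]
width: 0.0466
t 13.3833 pos mm [513.36 -27.52  59.89] loc [ 2.2  -1.19 59.89] F [-3.98 -1.59 -0.85] w 46.563360540862845
tool x az -81.08481871977995 z [ 0.01 -0.   -1.  ]
shift mm [-1.21  1.24  3.87]
```

View pics/s10.png

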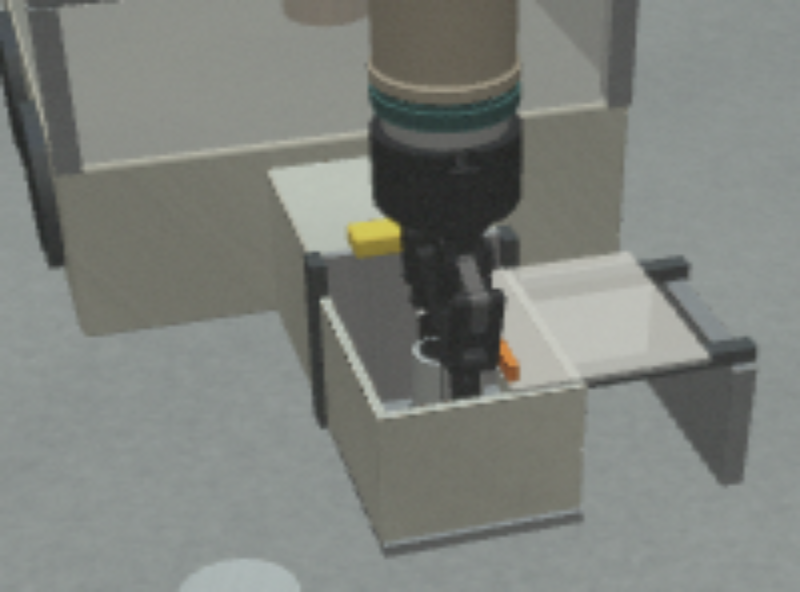

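The fingers are open (46.6 mm) and clear of the tube, which stands upright at about (307, 168). I'll lift straight out.

```bash
python3 -m inch '[[0.1,-1,0,-12,0],[0.1,0,0,-15,0]]'|grep -E "posi|force|width"; python3 to.py l 0 0 180;python3 -m inch '[[0.1,0,0,-15,0],[0.1,0,0,-20,0],[0.1,0,0,-25,0],[0.1,0,0,-30,0],[0.1,0,0,-35,0],[0.1,0,0,-30,0],[0.1,0,0,0,0]]';python3 to.py l 0 0 180
python3 - <<'E'
from h import *
S=eyes.get_image("side");im=S["frame"]
cv2.imwrite("pics/s11.png",cv2.resize(im[70:230,200:400,::-1],None,fx=4,fy=3.7))
E
```

```text
position: [0.5113, -0.0258, 0.0845]
contact_force: [-2.7, -1.2, -1.8]
width: 0.0471
t 13.6 pos mm [511.26 -25.81  84.51] loc [ 0.4   0.84 84.51] F [-2.72 -1.16 -1.76] w 47.128348446263
tool x az -81.14041034957877 z [ 0. -0. -1.]
shift mm [  1.17   0.08 -95.49]
clock: 14.18
position: [0.5218, -0.0238, 0.2507]
ee_rot: [-0.01, 0.758, -0.652, 0.012]
contact_force: [0.6, 0.2, -0.4]
width: 0.047
t 14.1833 pos mm [521.79 -23.8  250.66] loc [ 11.11   1.14 250.66] F [ 0.62  0.18 -0.37] w 46.9850123019622
tool x az -81.40853963735594 z [ 0.03  0.   -1.  ]
shift mm [ 0.98 13.27 70.29]
```

View pics/s11.png

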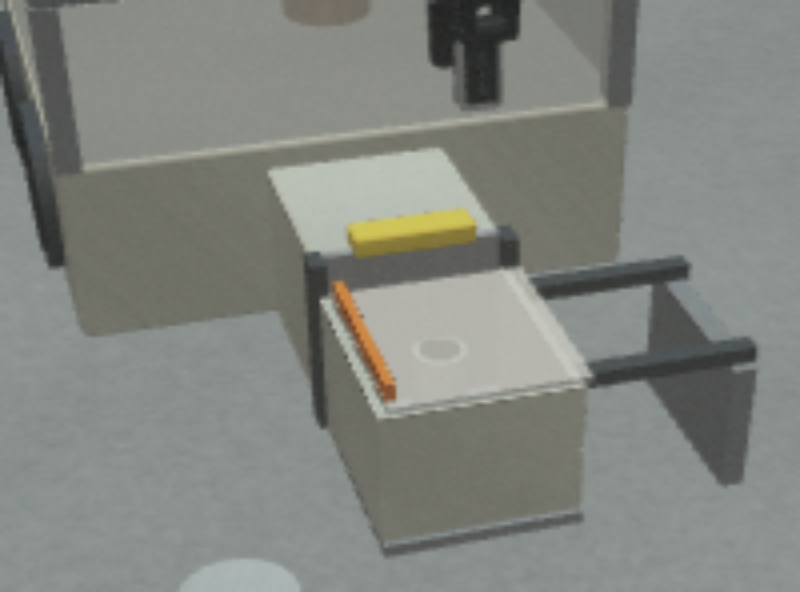

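The hatch is shut, with the lip and gate handle at the same pixels as before the push. The adapter's rim shows through the clear hatch at (309.7, 164.3). I'll run the final numerical checks.

```bash
python3 -m inch '[[0.1,0,0,0,0],[0.1,0,0,0,0],[0.1,0,0,0,0]]' | grep -E "clock|force"
python3 - <<'E'
from to import *
from fit import color
S=eyes.get_image("side");T=eyes.get_image("top");save(T,"t12")
print("rim loc mm",loc(onz(S,(164.3,309.75),.088))*1e3)
for n,lo,hi in(("yellow",(22,120,90),(34,255,255)),("orange",(5,150,120),(17,255,255))):
    m=color(S,lo,hi);ys,xs=np.nonzero(m);print(n,xs.min(),xs.max(),ys.min(),ys.max(),xs.mean(),ys.mean())
for n in("jar","tin","driver"):
    a=mark_of(S,n); print(n,[np.round(x["point"],1) for x in a[:1]])
E
```

```text
clock: 14.48
contact_force: [-1.0, 0.5, -0.8]
rim loc mm [-1.9117  2.0602 88.    ]
yellow 287 318 127 138 302.6051660516605 132.54981549815497
orange 284 298 146 177 290.6521739130435 161.15217391304347
jar [array([274.4, 357.5])]
tin [array([261.4, 263.9])]
driver [array([290.6, 399.2])]
```

The lip is back at its starting pixels (290.65, 161.15 against 290.70, 161.22). The adapter stands about 3 mm from the chamber centre, and the bystanders are within about 2 px of where they started.

```bash
python3 -c "
from rig import manip
print(manip.sign_off())"
```

```text
the job is handed in; nothing more can be done
None
```

The adapter is standing in the chamber, the hatch and gate are shut, and I handed the job in at about 14.6 s of the 54 s. `sign_off` gives no verdict, so this rests on my own checks.

**What I did:**
1. I pressed the gate down by its handle from about 22 mm up. It met a hard stop at a handle height of 134 mm, and I held it there for more than 0.5 s at 9–24 N.
2. I gripped the adapter by its tube and pushed the hatch back about 78 mm with its foot.
3. I lowered the adapter upright to the floor, released it, lifted out and let the hatch close.

**Last checks:**
- **Adapter:** its rim shows through the clear hatch about 3 mm from the chamber centre, and it looks upright.
- **Hatch:** the lip is back within 0.1 px of its starting position.
- **Gate:** the handle looked unchanged in the pictures from before the push to after the hatch closed.
- **Bystanders:** the jar, tin and screwdriver are within about 2 px of where they started.
- **Robot:** the gripper is clear, 250 mm above the bench.

**What disagreed or went less cleanly:**
- The pass box fit left 1–1.5 px of error, roughly 2–3 mm.
- The gripper read 27 mm on the 30 mm tube. The grip held, so I did not look into it further.
- The tool drifted by up to 0.05 rad during the moves, but was vertical again when I placed the adapter.
- There was a brief force of about 31 N when the adapter touched the floor.

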